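Switch the ball sorter to its right chute and feed the next ball

TASK

The left chute of the ball sorter already has its two steel balls. Rock the seesaw gate all the way over to its right-hand stop, so that it leads to the empty right chute; only then push the waiting ball off its seat at the back, towards the gate, so that it runs by itself over the gate and comes to rest in the right chute. Use only the fingertips: pick nothing up, do not touch the ball once it is on the gate, and leave the two balls on the left and the other things on the bench where they are.

Things in the scene. Friction and masses are not known exactly. Their poses are not given: they have to be found in the camera images.
- sorter: Ball sorter of pale wood, 360 mm wide, fixed to the bench. Origin on the bench under the gate's pivot; x points to the ball's seat (away from the robot), y to the left chute, z up. Chutes with end walls at y +86 to +165 mm (left) and -86 to -165 mm (right), inside x -24 to +37 mm, wall tops 87 mm up; feed shelf behind the gate, x 40 to 106 mm, 107 mm up, open at its far end.
- gate (a joint): Tilt of the aluminium seesaw gate about the sorter's x axis, 85 mm above the bench. 0 level, negative left end down (as at the start), positive right end down; stops at -0.28 and +0.28 rad. Stays where it is left; about 0.8 N on a tab moves it. A trough 170 mm long (y), 61 mm wide inside, rails 16 mm high (26 mm at the front's middle), floor 91.5 mm above the bench at its middle.
- right_tab (a point): Middle of the top of the gate's right thumb tab: flat, 34 mm (y) by 40 mm (x), 5 mm thick, standing out at the front (robot side) of the gate near its right end, free from above; moves with the gate. About 110 mm above the bench while raised, 73 mm when fully down. Pressing it down rocks the gate to the right.
- left_tab (a point): The same point of the like tab near the gate's left end, which is down at the start.
- seat (a point): Top of the feed shelf where the ball waits, at x 85 mm of the sorter. Wires across the shelf 7 mm before and behind it stand up 1.5 mm and keep the ball there (about 1 N to get over). Side walls 40 mm apart, tops 10 mm above the shelf. From x 71 to 33 mm a ramp slopes down to the gate: a ball pushed 15 mm or more towards the gate (sorter -x) runs on by itself.
- ball_center (a point): Centre of the waiting polished (slippery) steel ball, 32 mm across, 0.13 kg, loose, on its seat at the start, its centre 16 mm above the shelf.
- right_chute (a point): Middle of the sloping floor of the right chute beside its end wall, where the ball should end up: the ball then lies against the end wall, its centre about 16 mm above this point and up to 16 mm to either side of it along x.
- left_chute (a point): The same point of the left chute, where the two other balls lie.
- left_ball0_center (a point): Centre of one of the two like balls in the left chute, to be left alone.
- left_ball1_center (a point): Centre of the other ball in the left chute, to be left alone.
- eraser: Bystander: blue and white eraser, 20x42x12 mm, lying in front and to the right of the sorter. Origin at the centre of its underside.
- stopwatch: Bystander: black stopwatch, 68x56x17 mm, lying in front and to the left. Origin at the centre of its underside.
- weight: Bystander: turned brass weight with a knob, 29 mm across, 43 mm high, standing behind and to the right. Origin at the centre of its underside.
- cell: Bystander: round battery cell, 33 mm across, 60 mm high, standing behind and to the left. Origin at the centre of its underside.
There are look-alikes about, which are no part of the job. What is shaped like the part that bears ball_center but purple is not meant.

How it is judged:
On the way, in this order (a step that is already met when the one before it is completed fails the run):
1. the gate is tipped fully to the right while the ball still waits on its seat (value of joint gate above 0.24 rad and x of ball_center in the frame of sorter above 0.076 m), for 0.2 s.
2. the ball runs onto the tipped gate (value of joint gate above 0.24 rad and x of ball_center in the frame of sorter below 0.03 m and y of ball_center in the frame of sorter between -0.09 and 0.03 m).
At the end, for the whole second after the job is handed in: The ball rests (under 30 mm/s) in the right chute, in its outer 60 mm; the gate is still tipped to the right (over 0.22 rad); the two left balls are within 12 mm and the bystanders within 20 mm of where they were (y of ball_center in the frame of sorter between -0.17 and -0.105 m and x of ball_center in the frame of sorter between -0.026 and 0.039 m and z of ball_center in the frame of sorter between 0.04 and 0.085 m and value of joint gate above 0.22 rad and linear speed of ball below 0.03 m/s and distance of each of left_ball0_center, left_ball1_center from where it was at the start of the episode below 0.012 m and distance of each of eraser, stopwatch, weight, cell from where it was at the start of the episode below 0.02 m); the robot touches nothing.
It fails at once if the ball is lifted more than about 15 mm off its seat (z of ball_center in the frame of sorter above 0.139 m).
It fails at once if the fingers touch the ball once it is on the gate or beyond (contact force between the fingers and ball above 0.2 N and x of ball_center in the frame of sorter below 0.022 m).
It fails at once if the ball goes to the left chute or falls off the sorter ((y of ball_center in the frame of sorter above 0.06 m and x of ball_center in the frame of sorter below 0.07 m) or height (world z) of ball_center below 0.035 m).
It fails at once if a ball in the left chute is disturbed (distance of any of left_ball0_center, left_ball1_center from where it was at the start of the episode above 0.012 m).
It fails at once if a bystander is moved (distance of any of eraser, stopwatch, weight, cell from where it was at the start of the episode above 0.02 m).
It also fails if it takes over 48 s, if anything falls off the work surface, if the arm or the gripper's body presses on something with over 40 N, if the wrist force passes 120 N, or if a joint passes its speed limit or range.

ROBOT

A 7-joint arm with a two-finger parallel gripper is mounted at the origin on a cart in front of the work surface, level with it; the furniture and walls round the work are solid. World frame = base frame: x ahead of the robot, y to its left, z up, the work surface at z = 0. Lengths are in m, angles in rad, forces in N, time in s.
With the tool pointing down it reaches from about 0.425 to 0.875 m from the base axis. Payload 4.7 kg.
Tool frame: the origin (TCP) lies between the finger pads; the fingertips stand 14 mm ahead of it and the grasp point (between the pads) lies 5 mm behind it; z points along the fingers, y is the line along which they close (so a half turn about z gives the same grasp; the last joint's range is limited). The gripper opens to 87 mm and grips with 3 to 60 N. Pads are 19 mm wide; open, the fingers measure 117 mm over their backs; the gripper's body (75 mm by 190 mm) begins 51 mm behind the grasp point.
Start: joints at [-1.23, 0.321, -0.07, 1.45, 0.023, 1.371, -0.057], TCP at [0.209, 0.616, 0.237] pointing down, gripper open.
Joint ranges: [-2.86, 2.86], [-0.3, 2.09], [-1.38, 1.24], [0.06, 2.45], [-1.56, 4.7], [0.09, 2.05], [-2.69, 2.69]. Speed limits (rad/s): [2.57, 2.57, 3.14, 3.14, 3.14, 3.14, 3.14].

INTERFACE

Orientations are given as a rotation vector (axis times angle).
In Python, from bench import get_state, get_image, camera_params, close_job gives the robot as it stands. The module is installed in compiled form; this text tells all that it offers.
- The arm moves only by the tool arm_command, never from a script. Its argument "motion" is a list of rows, each a list of 5 numbers: the finger opening in mm, from 0 to 87, then the shift along the tool's x, y, z in mm, then the turn about the tool's z in degrees. In form: [[gripper, x, y, z, spin], ...]. A call has 1 to 5 rows; each row is the pose to reach, as a shift and turn from the pose commanded when the call began, along the tool's axes at that moment; what a row does not reach only later rows make up. A row lasts 1/12 s, in which the tool goes at most 41.7 mm and 7.16 degrees, less where a joint would pass 70% of its speed; a pose out of reach is approached as far as the arm can. A call with a gripper value outside its range is refused whole. The fingers move at their own pace and stop on an object; "newtons" is the grip in N (left out, the last holds). Time passes only in rows, so rows that repeat a pose let the fingers close. It gives the time, the measured TCP pose, the force, the opening and the grip force at its end, in the units of the state.
- get_state(): the state, without advancing time (a new reading comes with each control period).
- get_image(name): name is "side" or "top"; returns (picture, depth): 384x512x3 uint8, red, green, blue; 384x512 float32, m along the optical axis (not along the pixel's ray), 0 where there is no reading.
- camera_params(name): a dict with "intrinsics" (3x3 intrinsics, pixels), "D" ([k1, k2, p1, p2, k3] as OpenCV has them; the pictures are not rectified), "extrinsics" (4x4, takes a point from camera to world coordinates). Camera axes: x right, y down, z forward; pixel columns grow to the right and rows downward; lengths in m; the calibration is good to about 2 mm. A picture is of the moment at which its call begins. camera_params takes no time and is no camera call.
- close_job(): hands the job in; it is judged then, once.
The state is a dict: "time": time; "joint_positions": joint angles; "qd": joint speeds; "joint_torque": joint torques, N m; "position": TCP position; "tool_rot": TCP orientation; "ft_force": force on the tool from outside, world axes, zero at the start; "torque": the same for the moment, N m; "grip_width": opening from 0.0 (shut) to 1.0 (fully open); "grip_force": force on a finger pad.
Only numpy, scipy, OpenCV 4.12 (cv2) and the standard library are available. Lean on these libraries where they do the work, as an engineer would, in place of code of your own. Each camera call takes 0.05 s, during which the arm holds its last target. There are 200 camera calls.

## Working session

There is one attempt and no reset: what is moved stays moved. The work goes in short steps, Python scripts to look and compute and a tool call to move; the robot and the scene stay as the last step left them, time stands still between calls to the robot, and variables do not carry over. Pictures are saved under pics/ and viewed, at most 10 in all, crops included, and the job is handed in when it is done.

Besides the shell and the picture viewer there is one more tool, called after "Call:" by a JSON object that holds its "method" and its "body". arm_command: Moves the arm, as the interface text tells. Its arguments: {"type":"object","properties":{"motion":{"type":"array"},"newtons":{"type":"number"}},"required":["motion"]}

```bash
mkdir -p pics; cat > h.py <<'E'
import numpy as np,cv2
from bench import *
def snap(n,f):
    im,d=get_image(n); cv2.imwrite(f'pics/{f}.png',im[:,:,::-1]); np.save(f'pics/{f}.npy',d); return im,d
def pt(n,d,u,v,r=1):
    c=camera_params(n);K=np.array(c['intrinsics']);D=np.array(c['D']);E=np.array(c['extrinsics'])
    p=d[v-r:v+r+1,u-r:u+r+1];z=np.median(p[p>0])
    x,y=cv2.undistortPoints(np.array([[[u,v]]],float),K,D)[0,0]
    return (E@[x*z,y*z,z,1])[:3]
E
python3 - <<'E'
from h import *
for n in('top','side'):
    snap(n,n+'0'); print(np.round(camera_params(n)['extrinsics'],2))
s=get_state();print(s['time'],s['position'],s['tool_rot'])
E
```

```text
[[-0.02 -0.99  0.15  0.38]
 [-1.    0.02 -0.01  0.12]
 [ 0.01 -0.15 -0.99  1.19]
 [ 0.    0.    0.    1.  ]]
[[ 0.93 -0.24  0.27  0.25]
 [-0.36 -0.64  0.68 -0.65]
 [ 0.01 -0.73 -0.68  0.86]
 [ 0.    0.    0.    1.  ]]
0.1 [0.20853717 0.6151409  0.2355578 ] [-5.10905221e-01 -3.09958915e+00  2.68478267e-03]
```

View pics/top0.png

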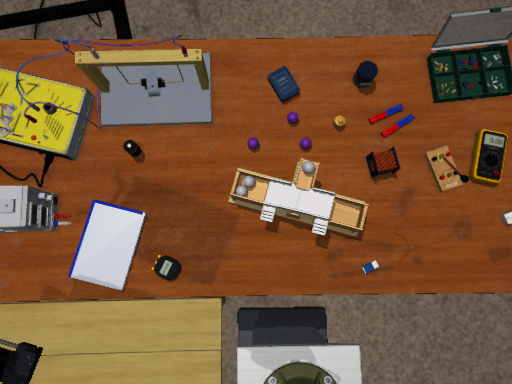

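View pics/side0.png

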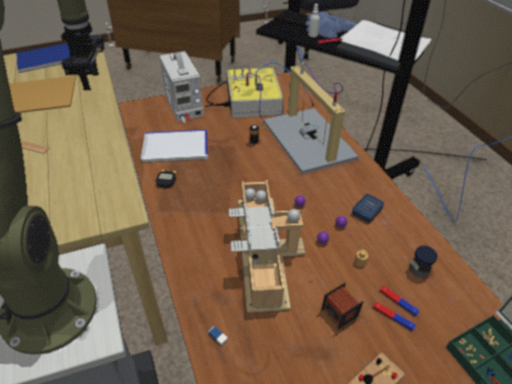

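The top view shows the grey steel ball at (308,168) on the shelf, two balls in the left chute at (249,182) and (242,190), and the right chute at (347,213). The purple balls at (253,144), (293,118) and (305,144) are the look-alikes. The ball meant is the grey one on the shelf. I'll confirm it in a crop.

```bash
python3 - <<'E'
from h import *
im=cv2.imread('pics/top0.png');cv2.imwrite('pics/c0.png',cv2.resize(im[145:245,220:380],None,fx=5,fy=5,interpolation=cv2.INTER_CUBIC))
d=np.load('pics/top0.npy')
for n,u,v in [('ball',308,168),('l0',249,182),('l1',242,190),('rtab',319,227),('ltab',267,213),('gate',302,203)]: print(n,np.round(pt('top',d,u,v),4))
E
```

```text
ball [ 0.5916 -0.0256  0.1375]
l0 [0.5691 0.12   0.077 ]
l1 [0.5488 0.1384 0.0749]
rtab [ 0.4486 -0.0519  0.1054]
ltab [0.488  0.0752 0.0776]
gate [ 0.5105 -0.0132  0.0935]
```

View pics/c0.png

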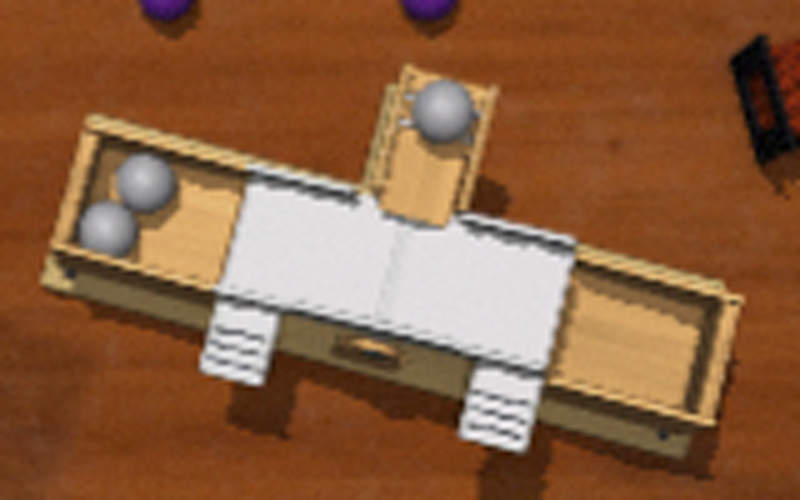

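The crop shows the grey ball seated at crop (443,110), the right tab at (502,408) and the left tab at (240,342). That gives a sorter yaw of about -16° and a pivot near (0.513, -0.004). The tool is already nearly aligned with it. I'll go above the right tab with the fingers shut.

Call:
{"method": "arm_command", "body": {"motion": [[0,-33,-22,0,0],[0,-66,-44,0,0],[0,-99,-66,0,0],[0,-132,-88,0,0],[0,-165,-110,0,0]]}}

```text
time: 0.52
position: [0.3303, 0.4566, 0.2361]
tool_rot: [-0.511, -3.1, 0.001]
ft_force: [0.5, 0.6, 0.4]
grip_width: 0.706
grip_force: 0.0
```

Call:
{"method": "arm_command", "body": {"motion": [[0,-33,-22,0,0],[0,-66,-44,0,0],[0,-99,-66,0,0],[0,-132,-88,0,0],[0,-165,-110,0,0]]}}

```text
time: 0.93
position: [0.4512, 0.2994, 0.2364]
tool_rot: [-0.511, -3.1, 0.0]
ft_force: [0.5, 0.6, 0.1]
grip_width: 0.327
grip_force: 0.0
```

Call:
{"method": "arm_command", "body": {"motion": [[0,-12,-38,0,0],[0,-24,-76,0,0],[0,-37,-114,0,0],[0,-49,-152,0,0],[0,-61,-190,0,0]]}}

```text
time: 1.35
position: [0.4468, 0.0997, 0.2362]
tool_rot: [-0.511, -3.099, 0.0]
ft_force: [1.0, -0.8, 0.0]
grip_width: 0.018
grip_force: 0.0
```

Call:
{"method": "arm_command", "body": {"motion": [[0,-12,-38,0,0],[0,-24,-76,20,0],[0,-37,-114,40,0],[0,-51,-152,60,0],[0,-51,-152,80,0]]}}

```text
time: 1.77
position: [0.447, -0.0651, 0.1569]
tool_rot: [0.522, 3.095, -0.001]
ft_force: [1.1, 0.9, -0.0]
grip_width: 0.005
grip_force: 0.0
```

```bash
python3 - <<'E'
from h import *
snap('side','s1');im,d=snap('top','t1')
a=cv2.imread('pics/s1.png')[150:310,200:330];b=cv2.imread('pics/t1.png')[140:260,220:380]
a=cv2.resize(a,(390,480));b=cv2.resize(b,(400,300));c=np.zeros((480,790,3),np.uint8);c[:,:390]=a;c[:300,390:]=b
cv2.imwrite('pics/c1.png',c);print(get_state()['position'],get_state()['ft_force'])
E
```

```text
[ 0.44374259 -0.06093044  0.15337831] [ 0.33687131 -0.2511335  -1.1475787 ]
```

View pics/c1.png

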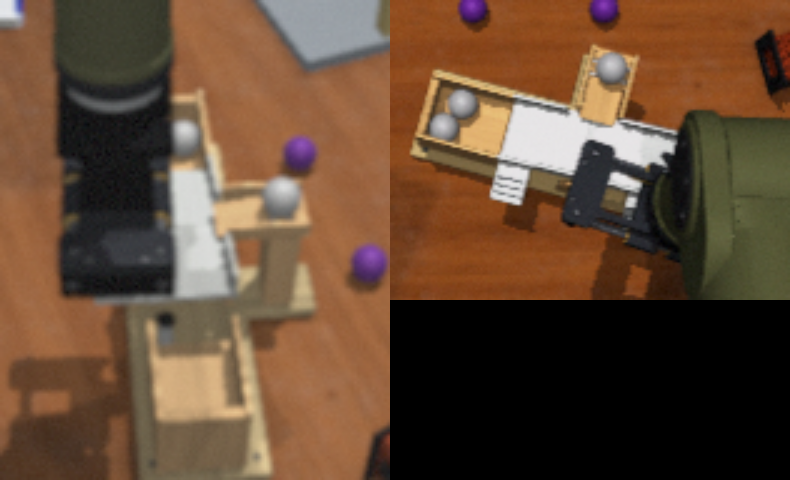

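The tool is over the right tab, the ball still sits on its seat and nothing has moved. Now I press down.

Call:
{"method": "arm_command", "body": {"motion": [[0,0,0,12,0],[0,0,0,24,0],[0,0,0,34,0],[0,0,0,42,0],[0,0,0,50,0]]}}

```text
time: 2.28
position: [0.4473, -0.0577, 0.1065]
tool_rot: [0.508, 3.1, 0.0]
ft_force: [-0.4, -0.8, 1.5]
grip_width: 0.003
grip_force: 0.4
```

Call:
{"method": "arm_command", "body": {"motion": [[0,0,0,4,0],[0,0,0,8,0],[0,0,0,11,0],[0,0,0,13,0],[0,0,0,13,0]]}}

```text
time: 2.7
position: [0.4469, -0.0585, 0.0934]
tool_rot: [-0.511, -3.1, 0.0]
ft_force: [-0.4, 0.4, 0.5]
grip_width: 0.003
grip_force: 0.0
```

Call:
{"method": "arm_command", "body": {"motion": [[0,0,0,2,0],[0,0,0,4,0],[0,0,0,4,0]]}}

```text
time: 2.95
position: [0.4469, -0.0586, 0.0894]
tool_rot: [0.511, 3.1, 0.0]
ft_force: [-0.2, 0.2, -1.3]
grip_width: 0.008
grip_force: 0.1
```

Call:
{"method": "arm_command", "body": {"motion": [[0,0,0,1,0],[0,0,0,2,0],[0,0,0,2,0]]}}

```text
time: 3.2
position: [0.447, -0.0585, 0.0876]
tool_rot: [0.511, 3.099, 0.0]
ft_force: [0.9, -0.0, 0.8]
grip_width: 0.004
grip_force: 0.4
```

Call:
{"method": "arm_command", "body": {"motion": [[0,0,0,1,0],[0,0,0,2,0],[0,0,0,2,0]]}}

```text
time: 3.45
position: [0.4472, -0.0585, 0.0871]
tool_rot: [-0.511, -3.1, -0.001]
ft_force: [-5.0, -0.0, 13.2]
grip_width: 0.005
grip_force: 6.7
```

Call:
{"method": "arm_command", "body": {"motion": [[0,0,0,1,0],[0,0,0,2,0],[0,0,0,2,0]]}}

```text
time: 3.7
position: [0.4474, -0.0585, 0.0866]
tool_rot: [-0.511, -3.099, -0.003]
ft_force: [-9.6, 0.6, 27.5]
grip_width: 0.003
grip_force: 13.5
```

The stop was reached: force rose to 27 N with the tip at 73 mm. Now I lift and go behind the ball.

Call:
{"method": "arm_command", "body": {"motion": [[0,0,0,-10,0],[0,0,0,-40,0],[0,0,0,-80,-1],[0,0,0,-120,-2.5],[0,0,0,-150,-2.5]]}}

```text
time: 4.12
position: [0.4473, -0.0589, 0.2366]
tool_rot: [0.442, 3.108, 0.001]
ft_force: [1.5, 0.0, 0.4]
grip_width: 0.004
grip_force: 0.0
```

```bash
python3 - <<'E'
from h import *
from scipy.spatial.transform import Rotation as R
s=get_state();p=np.array(s['position']);M=R.from_rotvec(s['tool_rot']).as_matrix()
print(p,M.round(3).tolist(),(M.T@(np.array([.640,-.041,.235])-p)*1000).round(1))
E
```

```text
[ 0.44733972 -0.05885789  0.2365911 ] [[-0.96, 0.279, 0.003], [0.279, 0.96, 0.0], [-0.003, 0.001, -1.0]] [-180.    70.8    2.1]
```

Call:
{"method": "arm_command", "body": {"motion": [[0,-36,14,0,0],[0,-72,28,0,0],[0,-108,42,0,0],[0,-144,56,0,0],[0,-180,70,0,0]]}}

```text
time: 4.53
position: [0.641, -0.0409, 0.2332]
tool_rot: [-0.442, -3.11, -0.0]
ft_force: [-0.4, 0.4, 1.0]
grip_width: 0.0
grip_force: 0.0
```

```bash
python3 - <<'E'
from h import *
snap('side','s2');im,d=snap('top','t2')
a=cv2.imread('pics/s2.png')[150:310,200:330];b=cv2.imread('pics/t2.png')[140:260,220:380]
a=cv2.resize(a,(390,480));b=cv2.resize(b,(400,300));c=np.zeros((480,790,3),np.uint8);c[:,:390]=a;c[:300,390:]=b
cv2.imwrite('pics/c2.png',c);print(get_state()['position'])
d=np.load('pics/s2.npy')
E
```

```text
[ 0.6429986  -0.03922522  0.22880558]
```

View pics/c2.png

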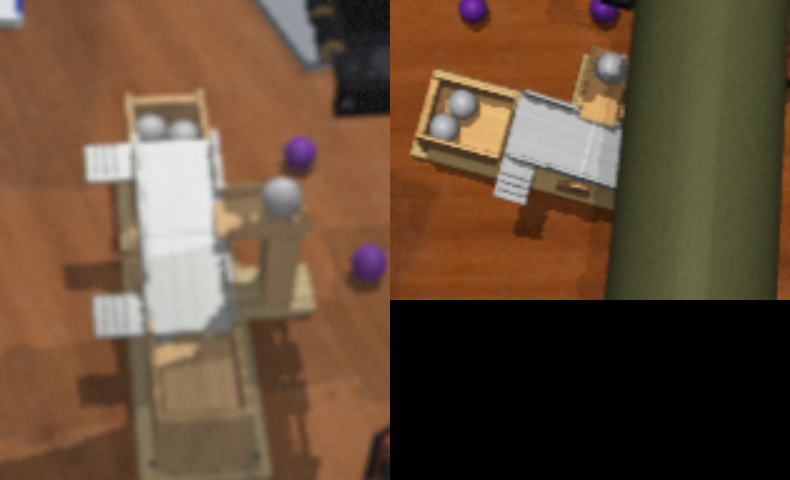

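The gate is fully right, with its right end down at the chute. The ball is still on its seat and the left balls are unmoved. I descend behind the ball.

Call:
{"method": "arm_command", "body": {"motion": [[0,0,0,25,0],[0,0,0,55,0],[0,0,0,80,0],[0,0,0,90,0],[0,0,0,90,0]]}}

```text
time: 5.05
position: [0.6369, -0.0414, 0.1406]
tool_rot: [-0.443, -3.105, 0.002]
ft_force: [-0.6, 0.3, -0.4]
grip_width: -0.001
grip_force: 0.0
```

Call:
{"method": "arm_command", "body": {"motion": [[0,0,0,5,0],[0,0,0,10,0],[0,0,0,10,0],[0,0,0,10,0]]}}

```text
time: 5.38
position: [0.6398, -0.0416, 0.1346]
tool_rot: [0.443, 3.109, 0.001]
ft_force: [-0.0, 0.4, -0.1]
grip_width: 0.005
grip_force: 0.0
```

```bash
python3 - <<'E'
from h import *
from scipy.spatial.transform import Rotation as R
snap('side','s3');a=cv2.imread('pics/s3.png')[170:270,230:350]
cv2.imwrite('pics/c3.png',cv2.resize(a,(720,600),interpolation=cv2.INTER_CUBIC))
s=get_state();p=np.array(s['position']);print(p)
B=np.array([.5946,-.0278,.123]);a=np.radians(-16.2);X=np.array([np.cos(a),np.sin(a),0]);Y=np.array([-np.sin(a),np.cos(a),0])
print('rel ball',(p-B)@X,(p-B)@Y)
d=np.load('pics/s3.npy')
for uv in [(294,216)]: print(pt('side',d,*uv))
E
```

```text
[ 0.63984503 -0.04162659  0.13465756]
rel ball 0.047306012044797514 -0.000654628896320566
[ 0.59301654 -0.03897304  0.13381739]
```

View pics/c3.png

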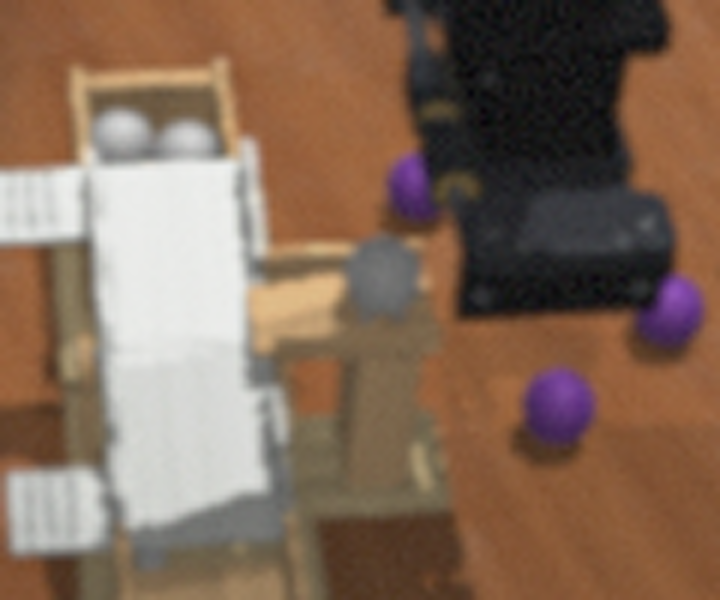

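The gripper stands behind the grey ball, at crop (383,277), and in line with it. About 21 mm of gap remains, so I push slowly.

Call:
{"method": "arm_command", "body": {"motion": [[0,5,0,2,0],[0,10,0,2,0],[0,15,0,2,0],[0,19,0,2,0],[0,23,0,2,0]]}}

```text
time: 5.85
position: [0.6172, -0.0349, 0.132]
tool_rot: [0.443, 3.109, 0.001]
ft_force: [0.4, -0.2, 0.2]
grip_width: 0.005
grip_force: 0.3
```

Call:
{"method": "arm_command", "body": {"motion": [[0,4,0,0,0],[0,8,0,0,0],[0,12,0,0,0],[0,16,0,0,0],[0,19,0,0,0]]}}

```text
time: 6.27
position: [0.5984, -0.0297, 0.1315]
tool_rot: [-0.443, -3.11, -0.0]
ft_force: [-0.3, 0.3, -0.2]
grip_width: 0.007
grip_force: 0.0
```

```bash
python3 - <<'E'
from h import *
snap('side','s4');a=cv2.imread('pics/s4.png')[170:310,210:350]
cv2.imwrite('pics/c4.png',cv2.resize(a,(600,600),interpolation=cv2.INTER_CUBIC))
s=get_state();print(s['position'],s['ft_force'])
E
```

```text
[ 0.59802726 -0.02953377  0.13148146] [-0.10102889 -0.75454853 -0.00609621]
```

View pics/c4.png

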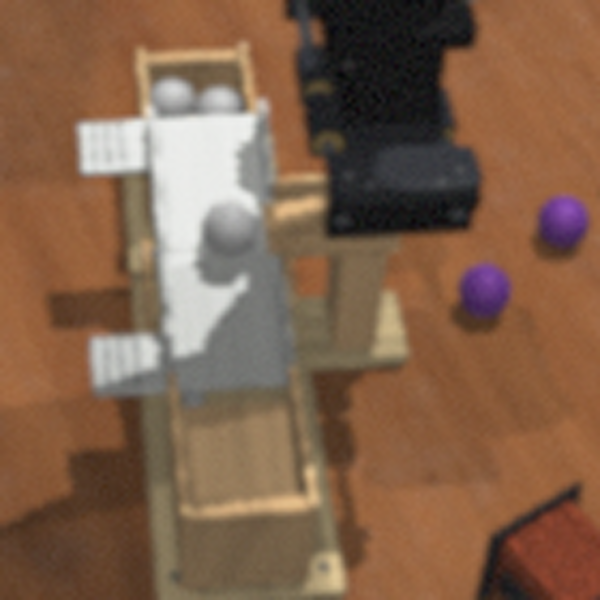

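The ball is on the gate at crop (230,228) and rolling. I back off and up, then wait.

Call:
{"method": "arm_command", "body": {"motion": [[0,-10,0,0,0],[0,-25,0,-10,0],[0,-40,0,-40,0],[0,-50,0,-80,0],[0,-50,0,-110,0]]}}

```text
time: 6.73
position: [0.6494, -0.045, 0.2437]
tool_rot: [0.444, 3.107, -0.002]
ft_force: [0.2, 0.0, 0.9]
grip_width: 0.008
grip_force: 0.0
```

Call:
{"method": "arm_command", "body": {"motion": [[0,0,35,0,0],[0,0,70,0,0],[0,0,105,0,0],[0,0,140,0,0],[0,0,175,0,0]]}}

```text
time: 7.15
position: [0.6969, 0.1258, 0.2416]
tool_rot: [0.443, 3.109, 0.0]
ft_force: [0.0, -0.4, -0.3]
grip_width: 0.005
grip_force: 0.0
```

Call:
{"method": "arm_command", "body": {"motion": [[0,0,0,0,0],[0,0,0,0,0],[0,0,0,0,0],[0,0,0,0,0],[0,0,0,0,0]]}}

```text
time: 7.57
position: [0.6961, 0.122, 0.2418]
tool_rot: [0.447, 3.109, -0.001]
ft_force: [-0.0, -1.1, -0.1]
grip_width: 0.004
grip_force: 0.0
```

Call:
{"method": "arm_command", "body": {"motion": [[0,0,0,0,0],[0,0,0,0,0],[0,0,0,0,0],[0,0,0,0,0],[0,0,0,0,0]]}}

```text
time: 7.98
position: [0.6958, 0.1241, 0.2417]
tool_rot: [0.443, 3.11, 0.0]
ft_force: [-0.8, -0.3, 0.3]
grip_width: 0.006
grip_force: 0.0
```

```bash
python3 - <<'E'
from h import *
snap('top','t5');snap('side','s5');b=cv2.imread('pics/t5.png')[130:280,140:400]
a=cv2.imread('pics/s5.png')[170:350,200:330]
c=np.zeros((580,800,3),np.uint8);c[:231,:400]=cv2.resize(b,(400,231));c[:540,400:790]=cv2.resize(a,(390,540))
cv2.imwrite('pics/c5.png',c);s=get_state();print(s['time'],s['position'],s['ft_force'])
E
```

```text
8.0833 [0.69584097 0.12420639 0.24164874] [ 0.7439163  -1.00469084  0.59338585]
```

View pics/c5.png

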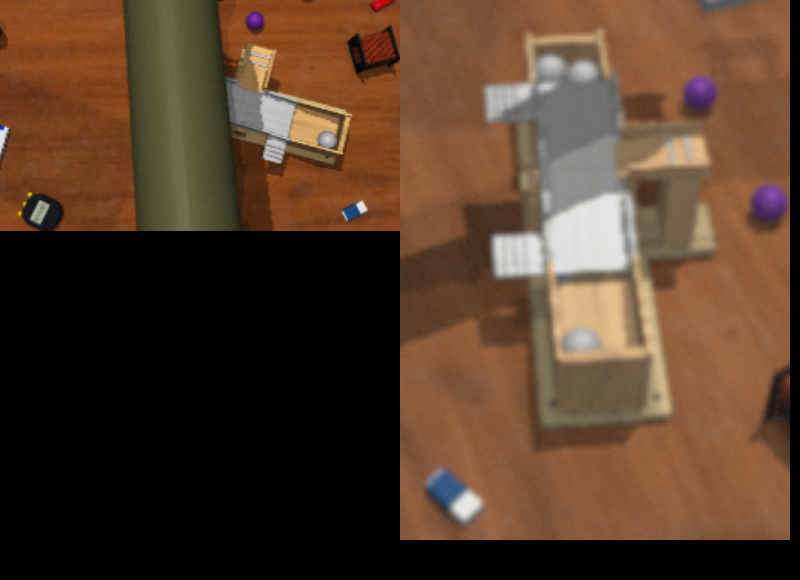

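The ball lies against the right chute's end wall, the gate is still tipped right and the left balls are in place. I let it settle a little longer, then hand in.

Call:
{"method": "arm_command", "body": {"motion": [[0,0,0,0,0],[0,0,0,0,0],[0,0,0,0,0],[0,0,0,0,0],[0,0,0,0,0]]}}

```text
time: 8.5
position: [0.6959, 0.1242, 0.2416]
tool_rot: [0.443, 3.11, 0.0]
ft_force: [-0.0, -0.1, 0.0]
grip_width: 0.0
grip_force: 0.0
```

Call:
{"method": "arm_command", "body": {"motion": [[0,0,0,0,0],[0,0,0,0,0],[0,0,0,0,0],[0,0,0,0,0],[0,0,0,0,0]]}}

```text
time: 8.92
position: [0.6958, 0.1242, 0.2416]
tool_rot: [-0.443, -3.11, -0.0]
ft_force: [-0.4, 0.7, 0.3]
grip_width: 0.0
grip_force: 0.0
```

Call:
{"method": "arm_command", "body": {"motion": [[0,0,0,0,0],[0,0,0,0,0],[0,0,0,0,0],[0,0,0,0,0],[0,0,0,0,0]]}}

```text
time: 9.33
position: [0.6959, 0.1242, 0.2416]
tool_rot: [0.443, 3.11, 0.0]
ft_force: [0.2, 0.4, -0.3]
grip_width: 0.004
grip_force: 0.0
```

```bash
python3 -c "
from bench import *
print(close_job())"
```

```text
the job is handed in; nothing more can be done
None
```

The gate is tipped to its right-hand stop and the ball lies against the end wall of the right chute; the job was handed in at about 9.3 s, and no verdict was returned.

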